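# Tip a slim pen tube into its narrow gift carton with the loading chute

## Robot

A 7-joint arm with a two-finger parallel gripper is mounted at the origin on the work surface. World frame = base frame: x ahead of the robot, y to its left, z up, the work surface at z = 0. Lengths are in mm, angles in rad, forces in N, time in s.
With the tool pointing down it reaches from about 425 to 825 mm from the base axis. Payload 3.6 kg.
Tool frame: the origin (TCP) lies at the very end of the fingers, on their centre line; the grasp point (between the pads) lies 19 mm behind it; z points along the fingers, y is the line along which they close (so a half turn about z gives the same grasp; the last joint's range is limited). The gripper opens to 85 mm and grips with 20 to 120 N. Pads are 22 mm wide; open, the fingers measure 114 mm over their backs; the gripper's body (76 mm by 85 mm) begins 54 mm behind the grasp point. The pads swing forward as they close: fully open they stand 13 mm farther back than shut.
Start: joints at [1.246, 0.615, -0.013, 1.423, 0.008, 1.103, -0.04], TCP at [190.733, -621.356, 231.297] pointing down, gripper open.
Joint ranges: [-3.12, 3.12], [-0.3, 2.06], [-1.34, 1.32], [0.26, 2.42], [-1.36, 4.5], [0.01, 1.98], [-2.84, 2.84]. Speed limits (rad/s): [2.79, 2.79, 3.14, 3.14, 3.14, 3.14, 3.14].

## Interface

Orientations are given as a rotation vector (axis times angle).
In Python, from workcell import robot gives the robot as it stands.
- The arm moves only by the tool jog_arm, never from a script. Its arguments are lists of equal length, an entry for each row: "linear": the shift along the tool's x, y, z in cm, a list of three; "rotation": the turn, a rotation vector about the tool's x, y, z in degrees, a list of three. In form: {"linear": [[x, y, z], ...], "rotation": [[rx, ry, rz], ...]}. A call has exactly 5 rows; each row shifts and turns the commanded pose from where the row before left it, along the tool's axes as they then stand; what a row does not reach is not made up. A row lasts 1/10 s, in which the tool goes at most 50 mm and 8.59 degrees, less where a joint would pass 70% of its speed; a pose out of reach is approached as far as the arm can. A call is refused whole if a number of a shift passes 5 or a number of a turn 8.59, either way. A call with a gripper value outside its range is refused whole. "hand" is the opening, from 0 (shut) to 1 (fully open), set as the call begins (left out, the last holds). The fingers move at their own pace and stop on an object; "squeeze" is the grip in N (left out, the last holds). Time passes only in rows, so rows that do not move let the fingers close, or fill a call up. It gives the time, the measured TCP pose, the force, the opening and the grip force at its end, in the units of the state.
- robot.observe(): the state, without advancing time (a new reading comes with each control period).
- robot.read_camera(name): name is "side" or "top"; returns a dict with "img" (384x512x3 uint8, red, green, blue), "camera_matrix" (3x3 intrinsics, pixels), "position" and "attitude" of the camera in the world. Camera axes: x right, y down, z forward; pixel columns grow to the right and rows downward; lengths in mm; the calibration is good to about 2 mm. A picture is of the moment at which its call begins. There is no depth.
- robot.sign_off(): hands the job in; it is judged then, once.
The state is a dict: "t": time; "joints": joint angles; "joint_vel": joint speeds; "joint_efforts": joint torques, N m; "tcp_pos": TCP position; "tool_rot": TCP orientation; "ft_force": force on the tool from outside, world axes, zero at the start; "moment": the same for the moment, N m; "grip_width": opening from 0.0 (shut) to 1.0 (fully open); "grip_force": force on a finger pad.
Only numpy, scipy, OpenCV 4.12 (cv2) and the standard library are available. Lean on these libraries where they do the work, as an engineer would, in place of code of your own. Each camera call takes 0.05 s, during which the arm holds its last target. There are 200 camera calls.

## Task

Slide the narrow carton along its lane, gently, until it is fully home, with the stop's sprung pad pressed right in. Then lay the slim round-ended tube in the tipping chute and let go, tip the chute until the tube has slid end-down to the bottom of the carton, and set the chute back level, leaving the carton home and the other two cylinders and the tape roll where they are.

Things in the scene. Friction and masses are not known exactly. Their poses are not given: they have to be found in the camera images.
- lane (a point): Point on the fixed loading stand, 12 mm above the table, where carton_in lies when home, give or take 9 mm: the stop is adjustable and its setting is not given. Axes: y level along the lane, away from the stop (the chute's nose points that way too), x across, z up. Two 12 mm high rails along y, 49 mm apart inside, reach 213 mm beyond this point.
- pad (a joint): How far the stop's black pad (40 mm wide, 6 to 32 mm above the table) is pressed in, m: 0 free, 0.006 fully in. The carton's sled meets it at the end of the lane; its spring is soft (under 1 N), and fully in, the sled is solidly against the stop: the carton is home. Let go, the sled stays where it is.
- axle (a point): Middle of the chute's axle, fixed to the stand, 175 mm above the table and 27 mm behind lane in y; axes as for lane. The axle runs along x from x = -62 to 36 mm, carried by two posts 186 mm high at x = -31 and 31 mm.
- chute (a joint): Tilt of the tipping chute about the axle, rad: 0 is level, positive tips the nose (+y end) down; range -0.15 to 1.40, where the chute is nearly upright, its nose 10 mm above the carton's mouth. Stiff: it stays where it is left; turning it takes about 0.6 N m, so 5 to 7 N at the cross-bar.
- chute_bed (a point): Where the tube's centre lies when it rests mid-way in the chute: level, 48 mm behind (-y) and 19 mm above the axle; y axis along the groove to the nose. Open 90 degree V groove, 145 mm long, 40 mm wide, sides 9 mm above the tube's axis, tail closed, nose open. The tube starts to slide at a tilt of 0.35 to 0.6 rad, then leans on the carton's flap, and drops right in by 1.3 rad.
- bar_mid (a point): Middle of the chute's round steel cross-bar, 12 mm thick, 66 mm long along x, free to be pushed or pinched. It turns with the chute, 98 mm to the -x side of its middle line, on a lever arm 110 mm long from the axle; with the chute level the arm leans 40 degrees back (to -y) from vertical, and it swings to +y as the chute tips.
- carton_in (a point): Centre of the inner floor of the open narrow cardboard carton, 12 mm above the table; axes as for lane. Inside 31 mm (x) by 46 mm (y), 123 mm deep; a flap on the +y side stands 70 mm above the mouth. It is fixed in a black sled (0.5 kg in all, 44 mm wide) that slides on the table between the rails, from 28 mm behind this point (this end meets the pad) to 100 mm beyond.
- tab (a point): Centre of the outer (+y) face of the sled's upright push tab, 36 mm above the table, 100 mm from carton_in along y. The tab is 40 mm wide, 12 mm thick, its top 56 mm above the table; 62 mm lie between it and the carton. Sliding the sled takes 2 to 5 N; more than 15 N from the fingers damages it.
- pen_mid (a point): Centre of the slim tube to be loaded: aluminium, polished, round ends, 16 mm thick, 115 mm long along its y axis, 45 g, lying on the table (centre 8 mm up). Either end may go down.
- flask_mid (a point): Centre of another aluminium cylinder, lying on the table: flat ends, 24 mm thick, 130 mm long along y. Leave it alone.
- balm_mid (a point): Centre of a short aluminium cylinder, lying on the table: flat ends, 18 mm thick, 64 mm long along y. Leave it alone.
- tape: Roll of clear tape lying flat: 96 mm across, 48 mm high; origin at the centre of its underside. Leave it alone.

How it is judged (in metres and radians):
On the way, in this order (a step that is already met when the one before it is completed fails the run):
1. the carton is home against the stop (value of joint pad above 0.0045 m), for 0.2 s.
2. the tube lies in the chute, let go (x of pen_mid in the frame of chute_bed between -0.007 and 0.007 m and z of pen_mid in the frame of chute_bed between -0.006 and 0.006 m and y of pen_mid in the frame of chute_bed between -0.03 and 0.03 m and contact force between the fingers and pen below 0.02 N and linear speed of pen below 0.03 m/s), for 0.2 s.
3. the chute is tipped and the tube has slid to the bottom of the carton (value of joint chute above 0.7 rad and horizontal distance between pen_mid and carton_in below 0.02 m and z of pen_mid in the frame of carton_in below 0.066 m and contact force between the fingers and pen below 0.02 N), for 0.2 s.
At the end, for the whole second after the job is handed in: The tube stands in the carton at its bottom (centre within 20 mm of the carton's middle and less than 66 mm above its inner floor), at rest; the carton stands upright, at rest and still home (the stop's pad pressed in more than 3.5 mm); the chute is level within 0.08 rad (value of joint pad above 0.0035 m and horizontal distance between pen_mid and carton_in below 0.02 m and z of pen_mid in the frame of carton_in below 0.066 m and angle between carton_in's own z axis and vertical below 0.05 rad and value of joint chute between -0.08 and 0.08 rad and linear speed of each of pen, carton below 0.02 m/s); the robot touches nothing.
It fails at once if the carton or its sled is loaded with more than 15 N by the fingers (contact force between the fingers and carton above 15 N).
It fails at once if the flat-ended cylinders or the tape roll are moved more than 20 mm (distance of any of flask_mid, balm_mid, tape from where it was at the start of the episode above 0.02 m).
It also fails if it takes over 72 s, if anything falls off the work surface, if the arm or the gripper's body presses on something with over 40 N, if the wrist force passes 120 N, or if a joint passes its speed limit or range.

## Working session

There is one attempt and no reset: what is moved stays moved. The work goes in short steps, Python scripts to look and compute and a tool call to move; the robot and the scene stay as the last step left them, time stands still between calls to the robot, and variables do not carry over. Pictures are saved under pics/ and viewed, at most 10 in all, crops included, and the job is handed in when it is done.

Besides the shell and the picture viewer there is one more tool, called after "Request:" by a JSON object that holds its "fn" and its "kwargs". jog_arm: Moves the arm, as the interface text tells. Its arguments: {"type":"object","properties":{"linear":{"type":"array"},"rotation":{"type":"array"},"hand":{"type":"number"},"squeeze":{"type":"number"}},"required":["linear","rotation"]}

```bash
mkdir -p pics; ls; python3 - <<'E'
from workcell import robot
import cv2,pickle
d={}
for n in("side","top"):
    c=robot.read_camera(n);d[n]=c
    cv2.imwrite(f"pics/{n}0.png",cv2.cvtColor(c["img"],cv2.COLOR_RGB2BGR))
    print(n,c["camera_matrix"],c["position"],c["attitude"])
pickle.dump(d,open("c0.pkl","wb"))
print(robot.observe())
E
```

```text
pics
side [[453.18007258   0.         261.252197  ]
 [  0.         453.18007258 193.13517607]
 [  0.           0.           1.        ]] [   2.61864266  612.84365847 1068.14961616] [-0.95876765  2.53464594 -1.01950999]
top [[467.38871955   0.         258.75199537]
 [  0.         467.38871955 191.66349603]
 [  0.           0.           1.        ]] [ 384.97016884  -43.00794782 1261.67716054] [-2.13016171  2.18026245 -0.1522329 ]
{'t': 0.1, 'joints': array([ 1.24653506,  0.61585532, -0.01263498,  1.42478423,  0.00810562,
        1.10343102, -0.04041005]), 'joint_vel': array([-8.82923761e-05, -2.10044928e-03, -3.44363365e-04, -2.76950370e-03,
        3.00068133e-04, -6.52860703e-04,  5.78664091e-04]), 'joint_efforts': array([ 9.53353519e-04, -4.70382750e+01,  2.59979591e-01, -1.71570092e+01,
        1.00763267e-02,  5.86872571e-03, -4.35979615e-06]), 'tcp_pos': array([ 190.50517024, -620.70516969,  230.21755976]), 'tool_rot': array([-3.10445212e+00, -4.65754737e-01,  6.07254045e-04]), 'ft_force': array([ 0.75040364, -0.74523108, -0.52175253]), 'moment': array([-0.01352979, -0.00972174,  0.00884848]), 'grip_force': 0.0, 'grip_width': 1.0030890527768872}
```

View pics/side0.png

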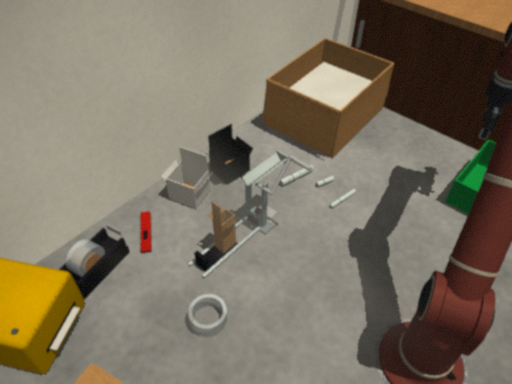

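View pics/top0.png

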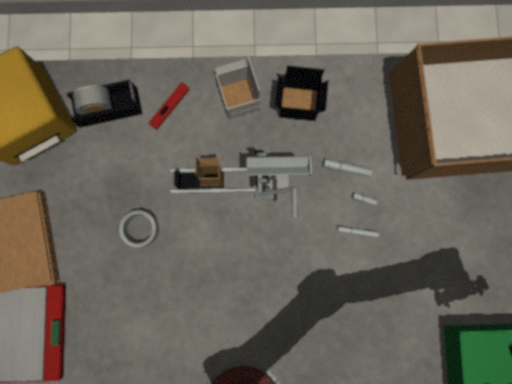

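The side view shows the carton at (223,228), its tab near (205,258), the chute near (265,168), the bar near (297,160), and the cylinders at (295,178), (325,181) and (343,198). In the top view the lane runs along row ~180, the carton is at (208,170), the chute at (278,163), the bar at (295,202), the tape at (138,228), and the cylinders at (347,167), (365,199) and (357,231). Next I'll enlarge both.

```bash
python3 - <<'E'
import cv2
t=cv2.imread("pics/top0.png")[140:250,160:390]; s=cv2.imread("pics/side0.png")[135:285,180:370]
cv2.imwrite("pics/t1.png",cv2.resize(t,None,fx=3.4,fy=3.4,interpolation=cv2.INTER_CUBIC))
cv2.imwrite("pics/s1.png",cv2.resize(s,None,fx=4,fy=4,interpolation=cv2.INTER_CUBIC))
E
```

```text
(no output)
```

View pics/t1.png

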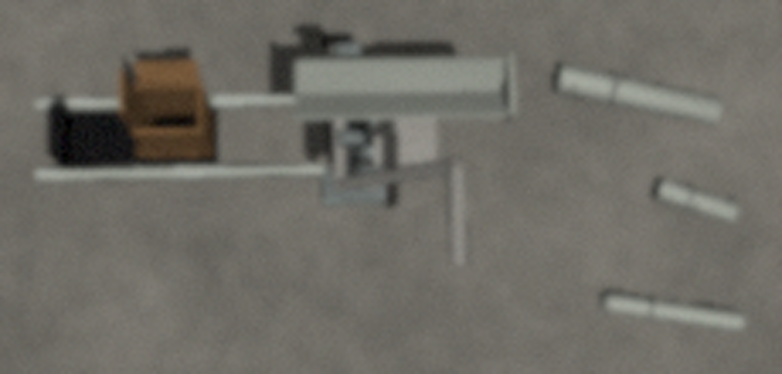

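View pics/s1.png

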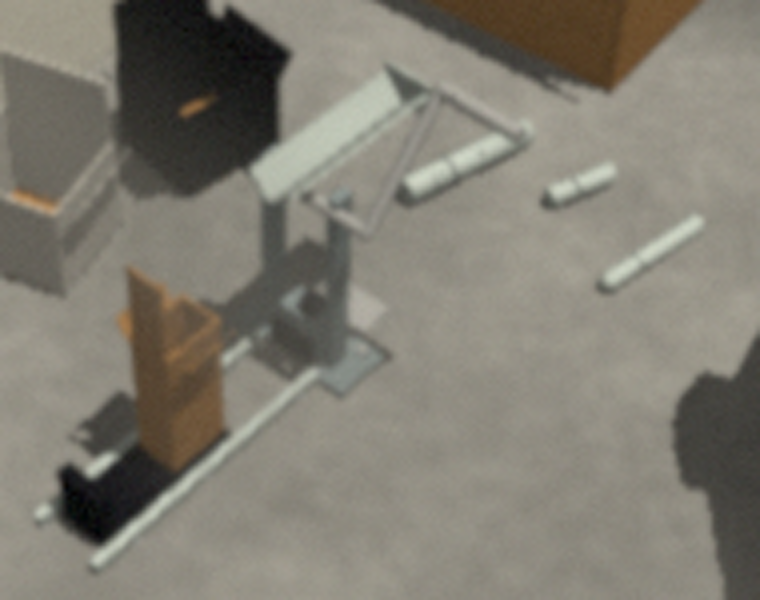

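The top crop confirms the layout: the slim tube is the lowest of the three (crop 603,302 to 745,322), the rails' open ends are at crop (37,104) and (37,175), the tab is at crop x≈55, and the bar runs (458,165) to (460,265). The side crop shows the same, with the bar from (440,90) to (525,135) and the axle near (340,200).

```bash
cat > h.py <<'E'
import numpy as np,cv2
from scipy.spatial.transform import Rotation as R
def ray(c,uv):
    d=np.linalg.inv(c["camera_matrix"])@[uv[0],uv[1],1]
    return np.array(c["position"]),R.from_rotvec(c["attitude"]).as_matrix()@d
def plane(c,uv,z):
    p,d=ray(c,uv);return p+d*(z-p[2])/d[2]
def two(c1,u1,c2,u2):
    p,d=ray(c1,u1);q,e=ray(c2,u2)
    s=np.linalg.lstsq(np.c_[d,-e],q-p,rcond=None)[0]
    a,b=p+s[0]*d,q+s[1]*e
    return (a+b)/2,np.linalg.norm(a-b)
def proj(c,X):
    v=c["camera_matrix"]@(R.from_rotvec(c["attitude"]).as_matrix().T@(np.array(X)-c["position"]));return v[:2]/v[2]
E
python3 - <<'E'
import pickle;from h import *
d=pickle.load(open("c0.pkl","rb"));T,S=d["top"],d["side"]
np.set_printoptions(precision=1,suppress=True)
tc=lambda u,v:(160+u/3.4,140+v/3.4); sc=lambda u,v:(180+u/4,135+v/4)
def blob(c,box,z,name,th):
    x0,y0,x1,y1=box;g=c["img"][y0:y1,x0:x1].min(2)
    m=(g>th).astype(np.uint8);n,l,st,_=cv2.connectedComponentsWithStats(m);k=1+st[1:,4].argmax()
    ys,xs=np.nonzero(l==k);pts=np.float32(np.c_[xs+x0,ys+y0])
    W=np.array([plane(c,p,z)[:2] for p in pts]).astype(np.float32)
    r=cv2.minAreaRect(W);ax=np.linalg.svd(W-W.mean(0))[2][0]
    print(name,len(W),"ctr",np.array(r[0]),"mean",W.mean(0),"size",r[1],"ax deg",np.degrees(np.arctan2(ax[1],ax[0])))
for c,n,b in((T,"top",[(330,222,385,242),(346,188,382,208),(318,155,376,178)]),(S,"side",[(328,186,360,212),(313,174,337,190),(279,165,312,190)])):
    for bb,z in zip(b,(8,9,12)): print(bb and np.percentile(c["img"][bb[1]:bb[3],bb[0]:bb[2]].min(2),[20,50,80,95])); blob(c,bb,z,n,135)
for n,a,b in(("railend+x",(37,104),(40,513)),("railend-x",(37,175),(95,566)),("bar near chute",(457,163),(440,90)),("bar end",(460,265),(525,137)),("tab top -x corner",None,None)):
    if a:
        print(n,"z12:",plane(T,tc(*a),12),plane(S,sc(*b),12),"two",two(T,tc(*a),S,sc(*b)))
print("rail far",plane(T,tc(295,101),12),plane(T,tc(320,170),12))
print("tab top",plane(T,tc(50,100),56),plane(T,tc(52,165),56), plane(S,sc(62,467),56),plane(S,sc(103,497),56))
E
```

```text
[101. 104. 113. 148.]
top 78 ctr [ 436.8 -334.4] mean [ 436.8 -334.2] size (67.85735321044922, 7.969024658203125) ax deg -99.927185
[101. 106. 111. 145.]
top 67 ctr [ 527.9 -340.7] mean [ 527.7 -340.6] size (57.59456253051758, 8.689043045043945) ax deg -110.62062
[ 99.  105.  122.4 148.3]
top 121 ctr [ 609.3 -318.8] mean [ 609.  -317.5] size (81.11758422851562, 12.524651527404785) ax deg 75.99835
[132.  135.  141.8 183.4]
side 223 ctr [ 462.9 -324.6] mean [ 452.9 -314.2] size (116.91463470458984, 56.70344161987305) ax deg 70.81391
[129.  137.  146.8 183.8]
side 202 ctr [ 528.3 -336.7] mean [ 541.7 -342.9] size (84.40522003173828, 70.14796447753906) ax deg 70.09067
[125. 134. 145. 184.]
side 191 ctr [ 622.  -289.4] mean [ 624.3 -294.2] size (51.3724479675293, 98.53455352783203) ax deg 81.01683
railend+x z12: [616.4 183.   12. ] [618.3 183.   12. ] two (array([616.8, 183.2,  13.4]), np.float64(1.5694864777475301))
railend-x z12: [559.2 182.9  12. ] [558.3 187.7  12. ] two (array([560.9, 184.6,   5.4]), np.float64(1.9183721645126472))
bar near chute z12: [ 561.2 -150.5   12. ] [ 685.3 -349.    12. ] two (array([ 528. , -129.1,  254. ]), np.float64(2.1034062188971996))
bar end z12: [ 480.  -150.1   12. ] [ 594.8 -350.9   12. ] two (array([ 460.5, -130. ,  253.4]), np.float64(2.5528480573739882))
rail far [614.1 -22.8  12. ] [558.1 -41.5  12. ]
tab top [611.1 165.   56. ] [560.5 163.5  56. ] [609.3 165.1  56. ] [570.6 163.8  56. ]
```

```bash
python3 - <<'E'
import pickle;from h import *
d=pickle.load(open("c0.pkl","rb"));T,S=d["top"],d["side"]
np.set_printoptions(precision=1,suppress=True)
tc=lambda u,v:(160+u/3.4,140+v/3.4)
def blob(c,box,z,name,th):
    x0,y0,x1,y1=box;g=c["img"][y0:y1,x0:x1].min(2)
    m=cv2.morphologyEx((g>th).astype(np.uint8),cv2.MORPH_CLOSE,np.ones((3,3)));n,l,st,_=cv2.connectedComponentsWithStats(m);k=1+st[1:,4].argmax()
    ys,xs=np.nonzero(l==k)
    W=np.array([plane(c,(x+x0,y+y0),z)[:2] for x,y in zip(xs,ys)]).astype(np.float32)
    r=cv2.minAreaRect(W);ax=np.linalg.svd(W-W.mean(0),full_matrices=False)[2][0]
    print(name,len(W),"ctr",np.array(r[0]),"mean",W.mean(0),"size",np.array(r[1]),"ax",np.degrees(np.arctan2(ax[1],ax[0])))
for th in(118,125): blob(T,(330,222,385,242),10,"pen top",th)
for th in(155,165): blob(S,(328,186,360,212),10,"pen side",th)
for th in(155,165): blob(S,(279,165,318,190),14,"flask side",th)
for th in(118,125): blob(T,(346,188,382,208),10,"balm",th);blob(T,(318,155,376,178),14,"flask",th)
blob(T,(240,155,320,178),200,"chute",130)
for lo,hi in((165,175),(186,196)):
    P=[]
    for u in range(175,245,3):
        g=T["img"][lo:hi,u].min(1).astype(float)-115;g[g<0]=0
        if g.sum()>20:P.append(plane(T,(u,lo+(g*np.arange(hi-lo)).sum()/g.sum()),12)[:2])
    P=np.array(P); f=np.polyfit(P[:,1],P[:,0],1);print("rail",len(P),f,np.polyval(f,[180,-30]),np.std(P[:,0]-np.polyval(f,P[:,1])))
g=T["img"][195:222,285:305].min(2);print(g)
E
```

```text
pen top 185 ctr [ 439.6 -317. ] mean [ 439.4 -317.7] size [108.1  12.3] ax 80.377884
pen top 156 ctr [ 439.3 -318. ] mean [ 439.  -318.6] size [105.5  10.8] ax -99.858696
pen side 106 ctr [ 442.9 -319.5] mean [ 443.  -318.4] size [109.3  13.9] ax 80.372604
pen side 80 ctr [ 442.6 -319.4] mean [ 442.5 -319.7] size [104.2  10.7] ax 80.33439
flask side 113 ctr [ 620.  -287.3] mean [ 620.6 -287.7] size [99.  18.9] ax 76.13111
flask side 99 ctr [ 620.6 -288.9] mean [ 621.4 -287.7] size [96.3 17. ] ax 76.06646
balm 109 ctr [ 527.8 -340.5] mean [ 527.6 -340.5] size [62.7 13.9] ax -110.55412
flask 294 ctr [ 613.5 -298.7] mean [ 613.3 -298.5] size [131.1  17.5] ax 75.89196
balm 94 ctr [ 527.7 -340.9] mean [ 527.3 -340.7] size [61.9 12.2] ax 69.672
flask 248 ctr [ 613.6 -297.9] mean [ 614. -297.] size [128.4  15.4] ax 75.8101
chute 449 ctr [596.2 -96.1] mean [595.6 -95.5] size [134.3  18.8] ax 89.36363
rail 13 [  0.  616.9] [618.2 616.7] 0.434541476597373
rail 24 [  0.  559.7] [560.  559.7] 0.2674904039382898
[[103 104 106 103 103  98  92  99 115 130 126 117 106 102 104 103 105 106
  106 109]

[... 1510 characters left out ...]
 106 109
  105 104]
 [104 104 105 104 105 105 101 105 115 128 130 120 107  99 107 109 108 106
  108 106]
 [103 103 105 103 105 105 103 104 117 126 126 117 103 106 106 105 108 106
  107 108]
 [103 102 102 105 104 105 103 106 118 126 128 120 107 103 106 110 106 108
  107 106]
 [100 103 103 106 105 108 103 102 109 119 121 115 104 102 106 110 107 108
  109 104]
 [103 103 103 106 105 107 103 111 108 110 114 108 107 105 106 107 110 106
  106 105]
 [101  97 103 105 107 107 105 108 106 109 107 106 109 107 107 105 109 107
  103 106]
 [101 102 104 103 105 104 107 104 105 108 107 109 107 108 107 108 106 105
  103 105]
 [ 99 102 105 103 105 102 104 107 103 107 108 108 106 107 108 108 105 106
  106 106]]
```

```bash
cat > plan.py <<'E'
# usage: plan.py theta  x,y,z,rows [x,y,z,rows ...]  -> rows for jog_arm in calls of 5, tool kept pointing down
import sys,json;from h import *;from workcell import robot
o=robot.observe();p=np.array(o["tcp_pos"]);A=R.from_rotvec(o["tool_rot"])
th=np.radians(float(sys.argv[1]));c,s=np.cos(th),np.sin(th)
B=R.from_matrix(np.array([[c,s,0],[s,-c,0],[0,0,-1]]));L,W=[],[]
seg=[list(map(float,a.split(","))) for a in sys.argv[2:]]
n=int(sum(g[3] for g in seg));tot=(A.inv()*B).as_rotvec();A0=A;p0=p.copy();k=0
for g in seg:
    st=p0.copy()
    for i in range(1,int(g[3])+1):
        k+=1;t=st+(np.array(g[:3])-st)*i/g[3]
        l=np.round(A.inv().apply(t-p)/10,1);p=p+A.apply(l*10)
        w=np.round(np.degrees((A.inv()*A0*R.from_rotvec(tot*min(1,k/n))).as_rotvec()),1);A=A*R.from_rotvec(np.radians(w))
        L.append(l.tolist());W.append((w+0).tolist())
    p0=np.array(g[:3])
while len(L)%5:L.append([0,0,0]);W.append([0,0,0])
print("t",o["t"],"at",np.round(o["tcp_pos"],1),"F",np.round(o["ft_force"],1))
for i in range(0,len(L),5):print(json.dumps({"linear":L[i:i+5],"rotation":W[i:i+5]}))
E
python3 plan.py 90 420,-360,350,9 588,195,350,13 588,195,110,6
```

```text
t 0.1 at [ 190.5 -620.7  230.2] F [ 0.8 -0.7 -0.5]
{"linear": [[3.3, -2.0, -1.3], [3.4, -1.9, -1.4], [3.4, -1.7, -1.3], [3.6, -1.6, -1.3], [3.6, -1.4, -1.3]], "rotation": [[0.0, 0.0, -2.6], [0.0, 0.0, -2.6], [0.0, 0.0, -2.6], [0.0, 0.0, -2.6], [0.0, 0.0, -2.6]]}
{"linear": [[3.6, -1.2, -1.4], [3.7, -1.1, -1.3], [3.8, -0.9, -1.3], [3.8, -0.7, -1.3], [3.7, -2.4, -0.0]], "rotation": [[0.0, 0.0, -2.6], [0.0, 0.0, -2.6], [0.0, 0.0, -2.6], [0.0, 0.0, -2.6], [0.0, 0.0, -2.6]]}
{"linear": [[3.9, -2.2, -0.0], [3.9, -2.1, -0.0], [4.1, -1.9, 0.0], [4.1, -1.6, 0.0], [4.2, -1.5, 0.0]], "rotation": [[0.0, 0.0, -2.7], [0.0, 0.0, -2.6], [0.0, -0.1, -2.6], [0.0, 0.0, -2.6], [-0.1, 0.0, -2.6]]}
{"linear": [[4.3, -1.3, 0.0], [4.3, -1.2, 0.0], [4.4, -0.9, 0.0], [4.4, -0.7, 0.0], [4.4, -0.5, 0.0]], "rotation": [[0.0, 0.0, -2.6], [0.0, 0.0, -2.6], [0.0, 0.0, -2.6], [0.0, 0.0, -2.6], [0.0, 0.0, -2.6]]}
{"linear": [[4.5, -0.3, 0.0], [4.4, -0.1, -0.0], [0.0, -0.0, 4.0], [0.0, -0.0, 4.0], [0.0, -0.0, 4.0]], "rotation": [[0.0, 0.0, -2.6], [0.0, 0.0, -2.6], [0.0, 0.0, -2.6], [0.0, 0.0, -2.6], [0.0, 0.0, -2.6]]}
{"linear": [[0.0, -0.0, 4.0], [0.0, -0.0, 4.0], [0.0, 0.0, 4.0], [0, 0, 0], [0, 0, 0]], "rotation": [[0.0, 0.0, -2.6], [0.0, 0.0, -2.6], [0.0, 0.0, -2.6], [0, 0, 0], [0, 0, 0]]}
```

Request:
{"fn": "jog_arm", "kwargs": {"linear": [[3.3, -2.0, -1.3], [3.4, -1.9, -1.4], [3.4, -1.7, -1.3], [3.6, -1.6, -1.3], [3.6, -1.4, -1.3]], "rotation": [[0, 0, -2.6], [0, 0, -2.6], [0, 0, -2.6], [0, 0, -2.6], [0, 0, -2.6]], "hand": 0}}

```text
t: 0.6
tcp_pos: [319.2, -474.3, 297.4]
tool_rot: [-3.032, -0.818, 0.0]
ft_force: [0.1, -0.3, -0.4]
grip_width: 0.149
grip_force: 0.0
```

Request:
{"fn": "jog_arm", "kwargs": {"linear": [[3.6, -1.2, -1.4], [3.7, -1.1, -1.3], [3.8, -0.9, -1.3], [3.8, -0.7, -1.3], [3.7, -2.4, 0]], "rotation": [[0, 0, -2.6], [0, 0, -2.6], [0, 0, -2.6], [0, 0, -2.6], [0, 0, -2.6]]}}

```text
t: 1.1
tcp_pos: [435.3, -317.8, 351.3]
tool_rot: [2.919, 1.154, 0.004]
ft_force: [0.8, 0.6, 0.1]
grip_width: -0.002
grip_force: 0.0
```

Request:
{"fn": "jog_arm", "kwargs": {"linear": [[3.9, -2.2, 0], [3.9, -2.1, 0], [4.1, -1.9, 0], [4.1, -1.6, 0], [4.2, -1.5, 0]], "rotation": [[0, 0, -2.7], [0, 0, -2.6], [0, 0, -2.6], [0, 0, -2.6], [0, 0, -2.6]]}}

```text
t: 1.6
tcp_pos: [497.8, -103.1, 350.0]
tool_rot: [-2.77, -1.481, 0.001]
ft_force: [1.2, -0.4, 0.2]
grip_width: 0.0
grip_force: 0.0
```

Request:
{"fn": "jog_arm", "kwargs": {"linear": [[4.3, -1.3, 0], [4.3, -1.2, 0], [4.4, -0.9, 0], [4.4, -0.7, 0], [4.4, -0.5, 0]], "rotation": [[0, 0, -2.6], [0, 0, -2.6], [0, 0, -2.6], [0, 0, -2.6], [0, 0, -2.6]]}}

```text
t: 2.1
tcp_pos: [562.2, 110.6, 349.9]
tool_rot: [-2.585, -1.785, 0.001]
ft_force: [1.5, -0.6, 1.2]
grip_width: 0.002
grip_force: 0.0
```

```bash
python3 plan.py 90 588,200,350,3 588,200,110,6 588,195,26,6
```

```text
t 2.1 at [562.2 110.6 349.9] F [ 1.5 -0.6  1.2]
{"linear": [[3.1, -0.3, -0.0], [3.1, -0.1, -0.0], [3.1, -0.1, -0.0], [-0.0, -0.0, 4.0], [-0.0, -0.0, 4.0]], "rotation": [[0.0, 0.0, -1.4], [0.0, 0.0, -1.4], [0.0, 0.0, -1.3], [0.0, 0.0, -1.4], [0.0, 0.0, -1.4]]}
{"linear": [[-0.0, -0.0, 4.0], [-0.0, -0.0, 4.0], [-0.0, -0.0, 4.0], [0.0, -0.0, 4.0], [-0.1, -0.0, 1.4]], "rotation": [[0.0, 0.0, -1.4], [0.0, 0.0, -1.4], [0.0, 0.0, -1.4], [0.0, 0.0, -1.3], [0.0, 0.0, -1.4]]}
{"linear": [[-0.1, 0.0, 1.4], [-0.0, 0.0, 1.4], [-0.1, 0.0, 1.4], [-0.1, 0.0, 1.4], [-0.1, 0.0, 1.4]], "rotation": [[0.0, 0.0, -1.4], [0.0, 0.0, -1.4], [0.0, 0.0, -1.4], [0.0, 0.0, -1.4], [0.0, 0.0, -1.3]]}
```

Request:
{"fn": "jog_arm", "kwargs": {"linear": [[3.1, -0.3, 0], [3.1, -0.1, 0], [3.1, -0.1, 0], [0, 0, 4], [0, 0, 4]], "rotation": [[0, 0, -1.4], [0, 0, -1.4], [0, 0, -1.3], [0, 0, -1.4], [0, 0, -1.4]]}}

```text
t: 2.6
tcp_pos: [588.6, 200.5, 269.8]
tool_rot: [2.471, 1.94, 0.004]
ft_force: [0.5, -0.7, -0.3]
grip_width: 0.001
grip_force: 0.0
```

Request:
{"fn": "jog_arm", "kwargs": {"linear": [[0, 0, 4], [0, 0, 4], [0, 0, 4], [0, 0, 4], [-0.1, 0, 1.4]], "rotation": [[0, 0, -1.4], [0, 0, -1.4], [0, 0, -1.4], [0, 0, -1.3], [0, 0, -1.4]]}}

```text
t: 3.1
tcp_pos: [585.3, 195.9, 91.6]
tool_rot: [-2.35, -2.081, 0.014]
ft_force: [0.4, -0.4, -0.1]
grip_width: -0.002
grip_force: 0.0
```

Request:
{"fn": "jog_arm", "kwargs": {"linear": [[-0.1, 0, 1.4], [0, 0, 1.4], [-0.1, 0, 1.4], [-0.1, 0, 1.4], [-0.1, 0, 1.4]], "rotation": [[0, 0, -1.4], [0, 0, -1.4], [0, 0, -1.4], [0, 0, -1.4], [0, 0, -1.3]]}}

```text
t: 3.6
tcp_pos: [588.5, 193.6, 25.9]
tool_rot: [2.222, 2.22, 0.002]
ft_force: [-0.3, -0.5, -0.4]
grip_width: 0.001
grip_force: 0.0
```

Request:
{"fn": "jog_arm", "kwargs": {"linear": [[-0.4, 0, 0], [-0.4, 0, 0], [-0.3, 0, 0], [-0.3, 0, 0], [-0.3, 0, 0]], "rotation": [[0, 0, 0], [0, 0, 0], [0, 0, 0], [0, 0, 0], [0, 0, 0]]}}

```text
t: 4.1
tcp_pos: [588.5, 178.0, 27.2]
tool_rot: [-2.223, -2.219, -0.006]
ft_force: [0.3, 3.2, -0.4]
grip_width: -0.0
grip_force: 1.4
```

Request:
{"fn": "jog_arm", "kwargs": {"linear": [[-0.3, 0, 0], [-0.4, 0, 0], [-0.5, 0, 0], [-0.5, 0, 0], [-0.5, 0, 0]], "rotation": [[0, 0, 0], [0, 0, 0], [0, 0, 0], [0, 0, 0], [0, 0, 0]]}}

```text
t: 4.6
tcp_pos: [588.4, 155.1, 27.0]
tool_rot: [-2.223, -2.219, -0.003]
ft_force: [-0.3, 4.6, 3.6]
grip_width: -0.001
grip_force: 2.3
```

Request:
{"fn": "jog_arm", "kwargs": {"linear": [[-0.5, 0, 0], [-0.5, 0, 0], [-0.5, 0, 0], [-0.5, 0, 0], [-0.5, 0, 0]], "rotation": [[0, 0, 0], [0, 0, 0], [0, 0, 0], [0, 0, 0], [0, 0, 0]]}}

```text
t: 5.1
tcp_pos: [587.8, 129.2, 26.3]
tool_rot: [-2.224, -2.219, 0.0]
ft_force: [0.6, 4.5, 3.5]
grip_width: 0.002
grip_force: 2.3
```

Request:
{"fn": "jog_arm", "kwargs": {"linear": [[-0.5, 0, 0], [-0.4, 0, 0], [-0.3, 0, 0], [-0.3, 0, 0], [-0.2, 0, 0]], "rotation": [[0, 0, 0], [0, 0, 0], [0, 0, 0], [0, 0, 0], [0, 0, 0]]}}

```text
t: 5.6
tcp_pos: [587.7, 112.2, 26.2]
tool_rot: [-2.224, -2.219, 0.001]
ft_force: [-0.1, 4.5, 3.6]
grip_width: -0.001
grip_force: 2.2
```

Request:
{"fn": "jog_arm", "kwargs": {"linear": [[-0.3, 0, 0], [-0.3, 0, 0], [-0.3, 0, 0], [-0.2, 0, 0], [-0.2, 0, 0]], "rotation": [[0, 0, 0], [0, 0, 0], [0, 0, 0], [0, 0, 0], [0, 0, 0]]}}

```text
t: 6.1
tcp_pos: [587.7, 99.2, 26.3]
tool_rot: [-2.224, -2.219, 0.001]
ft_force: [-0.2, 4.4, 1.3]
grip_width: 0.003
grip_force: 2.0
```

Request:
{"fn": "jog_arm", "kwargs": {"linear": [[-0.1, 0, 0], [-0.1, 0, 0], [-0.1, 0, 0], [-0.1, 0, 0], [-0.1, 0, 0]], "rotation": [[0, 0, 0], [0, 0, 0], [0, 0, 0], [0, 0, 0], [0, 0, 0]]}}

```text
t: 6.6
tcp_pos: [587.7, 94.4, 26.2]
tool_rot: [-2.224, -2.219, 0.0]
ft_force: [0.4, 4.1, 1.7]
grip_width: 0.002
grip_force: 1.9
```

Request:
{"fn": "jog_arm", "kwargs": {"linear": [[-0.06, 0, 0], [-0.06, 0, 0], [-0.06, 0, 0], [-0.06, 0, 0], [-0.06, 0, 0]], "rotation": [[0, 0, 0], [0, 0, 0], [0, 0, 0], [0, 0, 0], [0, 0, 0]]}}

```text
t: 7.1
tcp_pos: [587.7, 91.5, 26.3]
tool_rot: [-2.224, -2.219, 0.0]
ft_force: [-0.7, 3.8, 0.9]
grip_width: -0.0
grip_force: 1.8
```

Request:
{"fn": "jog_arm", "kwargs": {"linear": [[-0.06, 0, 0], [-0.06, 0, 0], [-0.06, 0, 0], [-0.06, 0, 0], [-0.06, 0, 0]], "rotation": [[0, 0, 0], [0, 0, 0], [0, 0, 0], [0, 0, 0], [0, 0, 0]]}}

```text
t: 7.6
tcp_pos: [587.7, 88.5, 26.3]
tool_rot: [-2.224, -2.219, 0.0]
ft_force: [0.2, 4.5, -0.3]
grip_width: -0.005
grip_force: 1.8
```

Request:
{"fn": "jog_arm", "kwargs": {"linear": [[-0.06, 0, 0], [-0.06, 0, 0], [-0.06, 0, 0], [-0.06, 0, 0], [-0.06, 0, 0]], "rotation": [[0, 0, 0], [0, 0, 0], [0, 0, 0], [0, 0, 0], [0, 0, 0]]}}

```text
t: 8.1
tcp_pos: [587.7, 86.4, 26.3]
tool_rot: [-2.223, -2.219, -0.002]
ft_force: [-0.9, 5.3, -0.5]
grip_width: 0.0
grip_force: 2.7
```

Request:
{"fn": "jog_arm", "kwargs": {"linear": [[-0.05, 0, 0], [-0.05, 0, 0], [-0.05, 0, 0], [0, 0, 0], [0, 0, 0]], "rotation": [[0, 0, 0], [0, 0, 0], [0, 0, 0], [0, 0, 0], [0, 0, 0]]}}

```text
t: 8.6
tcp_pos: [587.7, 86.1, 26.5]
tool_rot: [-2.221, -2.219, -0.004]
ft_force: [0.5, 5.5, -0.1]
grip_width: -0.004
grip_force: 3.2
```

Request:
{"fn": "jog_arm", "kwargs": {"linear": [[-0.05, 0, 0], [-0.05, 0, 0], [-0.05, 0, 0], [0, 0, 0], [0, 0, 0]], "rotation": [[0, 0, 0], [0, 0, 0], [0, 0, 0], [0, 0, 0], [0, 0, 0]]}}

```text
t: 9.1
tcp_pos: [587.8, 85.8, 26.7]
tool_rot: [-2.22, -2.219, -0.006]
ft_force: [-0.0, 6.7, -0.3]
grip_width: -0.001
grip_force: 3.9
```

Request:
{"fn": "jog_arm", "kwargs": {"linear": [[-0.05, 0, 0], [-0.05, 0, 0], [-0.05, 0, 0], [0, 0, 0], [0, 0, 0]], "rotation": [[0, 0, 0], [0, 0, 0], [0, 0, 0], [0, 0, 0], [0, 0, 0]]}}

```text
t: 9.6
tcp_pos: [587.9, 85.6, 26.9]
tool_rot: [-2.219, -2.22, -0.009]
ft_force: [-0.3, 9.8, -0.8]
grip_width: -0.002
grip_force: 4.6
```

Request:
{"fn": "jog_arm", "kwargs": {"linear": [[0.5, 0, 0], [1, 0, 0], [2, 0, 0], [1, 0, 0], [0, 0, -3]], "rotation": [[0, 0, 0], [0, 0, 0], [0, 0, 0], [0, 0, 0], [0, 0, 0]]}}

```text
t: 10.1
tcp_pos: [584.7, 126.3, 53.2]
tool_rot: [-2.218, -2.219, 0.013]
ft_force: [0.5, 0.4, 1.8]
grip_width: 0.006
grip_force: 0.0
```

```bash
python3 - <<'E'
import pickle;from h import *
T=pickle.load(open("c0.pkl","rb"))["top"];P=lambda u,v:plane(T,(160+u/3.4,140+v/3.4),203).round(1)
print(P(400,59),P(400,115),P(295,87),P(515,87))
E
python3 plan.py 80.4 540,120,330,8 440,-200,330,8 440,-318.5,140,6 440,-318.5,50,3
```

```text
[606.5 -97.7 203. ] [567.9 -96.6 203. ] [588.7 -26.1 203. ] [ 585.4 -175.1  203. ]
t 10.1 at [584.7 126.3  53.2] F [0.5 0.4 1.8]
{"linear": [[-0.1, -0.6, -3.5], [-0.1, -0.6, -3.4], [-0.1, -0.6, -3.5], [-0.1, -0.5, -3.4], [-0.1, -0.6, -3.5]], "rotation": [[0.0, 0.0, 0.4], [0.0, 0.0, 0.4], [-0.1, 0.0, 0.4], [0.0, 0.0, 0.3], [0.0, 0.0, 0.4]]}
{"linear": [[-0.1, -0.6, -3.4], [-0.1, -0.6, -3.5], [-0.1, -0.6, -3.4], [-4.1, -1.0, -0.0], [-4.0, -1.0, -0.0]], "rotation": [[0.0, 0.1, 0.4], [0.0, 0.0, 0.4], [-0.1, 0.0, 0.4], [0.0, 0.0, 0.4], [0.0, 0.0, 0.3]]}
{"linear": [[-4.1, -1.0, -0.0], [-4.1, -0.9, 0.0], [-4.1, -1.0, 0.0], [-4.1, -0.9, 0.0], [-4.1, -0.8, 0.0]], "rotation": [[0.0, 0.0, 0.4], [0.0, 0.0, 0.4], [0.0, 0.0, 0.4], [-0.1, 0.0, 0.4], [0.0, 0.0, 0.4]]}
{"linear": [[-4.1, -0.9, 0.0], [-1.9, 0.3, 3.2], [-2.0, 0.2, 3.2], [-1.9, 0.2, 3.2], [-2.0, 0.3, 3.1]], "rotation": [[0.0, 0.0, 0.4], [0.0, 0.0, 0.3], [0.0, 0.1, 0.4], [-0.1, 0.0, 0.4], [0.0, 0.0, 0.4]]}
{"linear": [[-2.0, 0.3, 3.2], [-1.9, 0.2, 3.2], [-0.0, 0.0, 3.0], [-0.0, 0.0, 3.0], [-0.0, 0.0, 3.0]], "rotation": [[0.0, 0.0, 0.4], [0.0, 0.0, 0.4], [0.0, 0.0, 0.4], [-0.1, 0.0, 0.3], [0.0, 0.0, 0.4]]}
```

Request:
{"fn": "jog_arm", "kwargs": {"linear": [[-0.1, -0.6, -3.5], [-0.1, -0.6, -3.4], [-0.1, -0.6, -3.5], [-0.1, -0.5, -3.4], [-0.1, -0.6, -3.5]], "rotation": [[0, 0, 0.4], [0, 0, 0.4], [-0.1, 0, 0.4], [0, 0, 0.3], [0, 0, 0.4]]}}

```text
t: 10.6
tcp_pos: [558.2, 119.9, 230.5]
tool_rot: [2.261, 2.178, -0.002]
ft_force: [1.3, 0.1, -0.3]
grip_width: -0.003
grip_force: 0.0
```

Request:
{"fn": "jog_arm", "kwargs": {"linear": [[-0.1, -0.6, -3.4], [-0.1, -0.6, -3.5], [-0.1, -0.6, -3.4], [-4.1, -1.0, 0], [-4.0, -1.0, 0]], "rotation": [[0, 0.1, 0.4], [0, 0, 0.4], [-0.1, 0, 0.4], [0, 0, 0.4], [0, 0, 0.3]]}}

```text
t: 11.1
tcp_pos: [515.3, 38.7, 333.3]
tool_rot: [2.292, 2.143, 0.007]
ft_force: [0.6, -1.1, -0.3]
grip_width: 0.004
grip_force: 0.0
```

Request:
{"fn": "jog_arm", "kwargs": {"linear": [[-4.1, -1.0, 0], [-4.1, -0.9, 0], [-4.1, -1.0, 0], [-4.1, -0.9, 0], [-4.1, -0.8, 0]], "rotation": [[0, 0, 0.4], [0, 0, 0.4], [0, 0, 0.4], [-0.1, 0, 0.4], [0, 0, 0.4]]}}

```text
t: 11.6
tcp_pos: [451.0, -163.5, 331.6]
tool_rot: [2.334, 2.099, 0.004]
ft_force: [1.2, 0.7, -0.4]
grip_width: -0.002
grip_force: 0.0
```

Request:
{"fn": "jog_arm", "kwargs": {"linear": [[-4.1, -0.9, 0], [-1.9, 0.3, 3.2], [-2.0, 0.2, 3.2], [-1.9, 0.2, 3.2], [-2.0, 0.3, 3.1]], "rotation": [[0, 0, 0.4], [0, 0, 0.3], [0, 0.1, 0.4], [-0.1, 0, 0.4], [0, 0, 0.4]], "hand": 0.6}}

```text
t: 12.1
tcp_pos: [439.5, -280.8, 203.0]
tool_rot: [2.368, 2.061, 0.008]
ft_force: [0.4, -0.1, 1.0]
grip_width: 0.601
grip_force: 0.0
```

Request:
{"fn": "jog_arm", "kwargs": {"linear": [[-2.0, 0.3, 3.2], [-1.9, 0.2, 3.2], [0, 0, 3], [0, 0, 3], [0, 0, 3]], "rotation": [[0, 0, 0.4], [0, 0, 0.4], [0, 0, 0.4], [-0.1, 0, 0.3], [0, 0, 0.4]]}}

```text
t: 12.6
tcp_pos: [440.4, -319.2, 48.8]
tool_rot: [2.401, 2.021, 0.01]
ft_force: [0.3, -0.6, -0.1]
grip_width: 0.599
grip_force: 0.0
```

```bash
python3 plan.py 80.4 440,-318.5,4,4; python3 - <<'E'
from workcell import robot;import cv2,pickle
c=robot.read_camera("side");pickle.dump(c,open("c1.pkl","wb"))
cv2.imwrite("pics/s2.png",cv2.resize(cv2.cvtColor(c["img"],cv2.COLOR_RGB2BGR)[120:280,170:380],None,fx=3.6,fy=3.6,interpolation=cv2.INTER_CUBIC))
E
```

```text
t 12.6 at [ 440.4 -319.2   48.8] F [ 0.3 -0.6 -0.1]
{"linear": [[0.0, -0.0, 1.1], [0.0, -0.0, 1.1], [0.0, -0.1, 1.2], [0.1, 0.0, 1.1], [0, 0, 0]], "rotation": [[0.1, 0.0, -0.1], [0.1, -0.1, 0.0], [0.1, 0.0, -0.1], [0.1, -0.1, 0.0], [0, 0, 0]]}
```

View pics/s2.png

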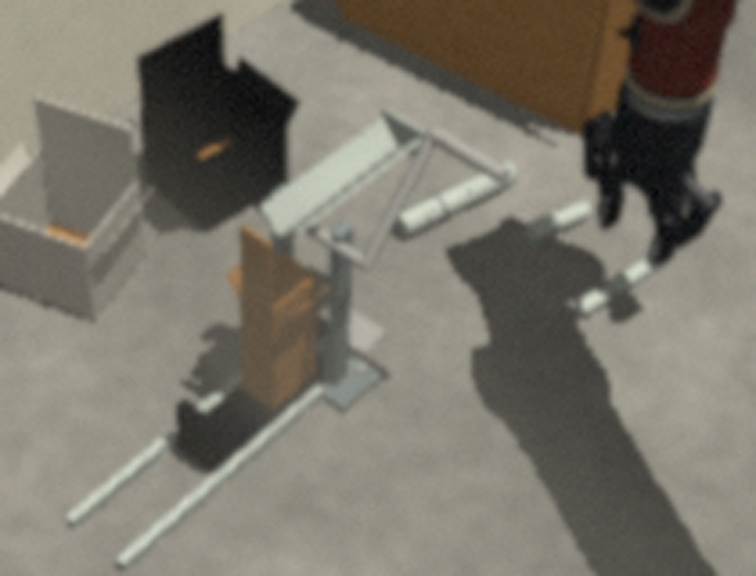

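The carton sits between the posts at the closed end of the lane (s2 px 285,340). The open fingers straddle the slim tube (s2 px 640,275), clear of the other cylinders. Next I grasp the tube.

Request:
{"fn": "jog_arm", "kwargs": {"linear": [[0, 0, 1.1], [0, 0, 1.1], [0, 0, 1.2], [0, 0, 1.0], [0, 0, 0]], "rotation": [[0.1, 0, -0.1], [0.1, -0.1, 0], [0.1, 0, -0.1], [0.1, -0.1, 0], [0, 0, 0]]}}

```text
t: 13.15
tcp_pos: [441.3, -317.5, 5.1]
tool_rot: [-2.397, -2.029, -0.001]
ft_force: [-0.5, 0.5, -0.1]
grip_width: 0.602
grip_force: 0.0
```

Request:
{"fn": "jog_arm", "kwargs": {"linear": [[0, 0, 0], [0, 0, 0], [0, 0, 0], [0, 0, 0], [0, 0, 0]], "rotation": [[0, 0, 0], [0, 0, 0], [0, 0, 0], [0, 0, 0], [0, 0, 0]], "hand": 0.05, "squeeze": 30}}

```text
t: 13.65
tcp_pos: [442.2, -318.2, 6.7]
tool_rot: [2.397, 2.028, 0.003]
ft_force: [-1.0, -0.2, 4.2]
grip_width: 0.166
grip_force: 29.6
```

Request:
{"fn": "jog_arm", "kwargs": {"linear": [[0, 0, 0], [0, 0, -1], [0, 0, -2], [0, 0, -3], [0, 0, -3]], "rotation": [[0, 0, 0], [0, 0, 0], [0, 0, 0], [0, 0, 0], [0, 0, 0]]}}

```text
t: 14.15
tcp_pos: [441.1, -317.6, 96.8]
tool_rot: [-2.397, -2.029, -0.002]
ft_force: [0.7, -0.3, -0.4]
grip_width: 0.172
grip_force: 29.4
```

```bash
python3 plan.py 90 460,-290,330,6 588,-104,330,6 588,-104,235,4; python3 - <<'E'
from workcell import robot;import cv2,pickle
c=robot.read_camera("side")
cv2.imwrite("pics/s3.png",cv2.resize(cv2.cvtColor(c["img"],cv2.COLOR_RGB2BGR)[100:220,260:400],None,fx=4,fy=4,interpolation=cv2.INTER_CUBIC))
E
```

```text
t 14.15 at [ 441.1 -317.6   96.8] F [ 0.7 -0.3 -0.4]
{"linear": [[0.5, 0.2, -3.9], [0.5, 0.3, -3.9], [0.5, 0.2, -3.9], [0.5, 0.3, -3.8], [0.5, 0.2, -3.9]], "rotation": [[0.0, 0.0, -0.6], [0.0, 0.0, -0.6], [0.0, 0.0, -0.6], [0.0, 0.0, -0.6], [0.0, 0.0, -0.6]]}
{"linear": [[0.5, 0.3, -3.9], [3.3, 1.8, -0.0], [3.3, 1.8, -0.0], [3.3, 1.9, 0.0], [3.2, 1.9, 0.0]], "rotation": [[0.0, 0.0, -0.6], [0.0, 0.0, -0.6], [0.0, 0.0, -0.6], [0.0, -0.1, -0.6], [0.0, 0.0, -0.6]]}
{"linear": [[3.3, 1.9, 0.0], [3.2, 2.0, 0.0], [-0.0, 0.0, 2.4], [-0.0, 0.0, 2.4], [-0.0, 0.0, 2.3]], "rotation": [[0.0, 0.0, -0.6], [0.0, 0.0, -0.5], [0.0, 0.0, -0.6], [0.0, 0.0, -0.6], [0.0, 0.0, -0.6]]}
{"linear": [[-0.0, 0.0, 2.4], [0, 0, 0], [0, 0, 0], [0, 0, 0], [0, 0, 0]], "rotation": [[0.0, 0.0, -0.6], [0, 0, 0], [0, 0, 0], [0, 0, 0], [0, 0, 0]]}
```

View pics/s3.png

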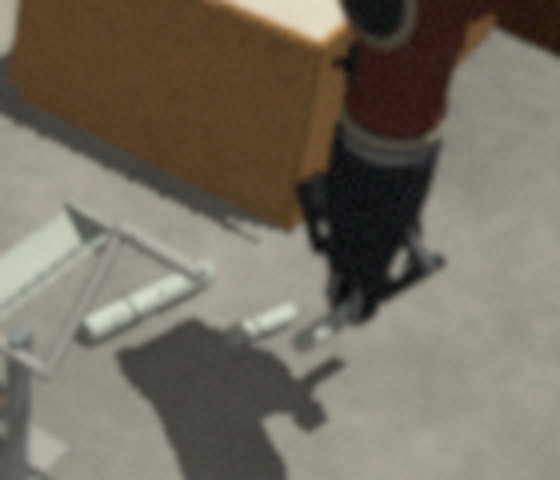

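The tube is held level in the fingers (s3 px 320,330) and the balm and flask are undisturbed. Next, carry it to the chute.

Request:
{"fn": "jog_arm", "kwargs": {"linear": [[0.5, 0.2, -3.9], [0.5, 0.3, -3.9], [0.5, 0.2, -3.9], [0.5, 0.3, -3.8], [0.5, 0.2, -3.9]], "rotation": [[0, 0, -0.6], [0, 0, -0.6], [0, 0, -0.6], [0, 0, -0.6], [0, 0, -0.6]]}}

```text
t: 14.7
tcp_pos: [456.4, -294.5, 291.6]
tool_rot: [-2.344, -2.092, -0.002]
ft_force: [0.7, -0.9, -1.0]
grip_width: 0.17
grip_force: 29.4
```

Request:
{"fn": "jog_arm", "kwargs": {"linear": [[0.5, 0.3, -3.9], [3.3, 1.8, 0], [3.3, 1.8, 0], [3.3, 1.9, 0], [3.2, 1.9, 0]], "rotation": [[0, 0, -0.6], [0, 0, -0.6], [0, 0, -0.6], [0, -0.1, -0.6], [0, 0, -0.6]]}}

```text
t: 15.2
tcp_pos: [545.8, -165.0, 329.3]
tool_rot: [2.287, 2.151, -0.0]
ft_force: [0.8, -0.3, -0.3]
grip_width: 0.168
grip_force: 29.4
```

Request:
{"fn": "jog_arm", "kwargs": {"linear": [[3.3, 1.9, 0], [3.2, 2.0, 0], [0, 0, 2.4], [0, 0, 2.4], [0, 0, 2.3]], "rotation": [[0, 0, -0.6], [0, 0, -0.5], [0, 0, -0.6], [0, 0, -0.6], [0, 0, -0.6]]}}

```text
t: 15.7
tcp_pos: [587.8, -103.5, 257.1]
tool_rot: [2.231, 2.21, -0.001]
ft_force: [0.4, -0.0, -0.8]
grip_width: 0.169
grip_force: 29.5
```

Request:
{"fn": "jog_arm", "kwargs": {"linear": [[0, 0, 2.0], [0, 0, 0.5], [0, 0, 0], [0, 0, 0], [0, 0, 0]], "rotation": [[0, 0, -0.6], [0, 0, 0], [0, 0, 0], [0, 0, 0], [0, 0, 0]]}}

```text
t: 16.2
tcp_pos: [589.2, -103.8, 234.6]
tool_rot: [2.219, 2.218, 0.003]
ft_force: [0.8, 0.8, 0.6]
grip_width: 0.169
grip_force: 29.5
```

```bash
python3 plan.py 90 588,-104,222,4; python3 - <<'E'
from workcell import robot;import cv2,pickle,numpy as np
I=[]
for n,b in(("side",(120,220,225,325)),("top",(115,215,230,330))):
    c=robot.read_camera(n);I.append(cv2.resize(cv2.cvtColor(c["img"],cv2.COLOR_RGB2BGR)[b[0]:b[1],b[2]:b[3]],None,fx=4,fy=4,interpolation=cv2.INTER_CUBIC))
cv2.imwrite("pics/st4.png",np.hstack(I))
E
```

```text
t 16.2 at [ 589.2 -103.8  234.6] F [0.8 0.8 0.6]
{"linear": [[-0.0, -0.0, 0.3], [-0.0, -0.1, 0.3], [-0.0, 0.0, 0.3], [-0.0, -0.0, 0.4], [0, 0, 0]], "rotation": [[0.1, 0.0, 0.0], [0.0, 0.0, 0.0], [0.1, 0.1, 0.0], [0.0, 0.0, 0.0], [0, 0, 0]]}
```

View pics/st4.png

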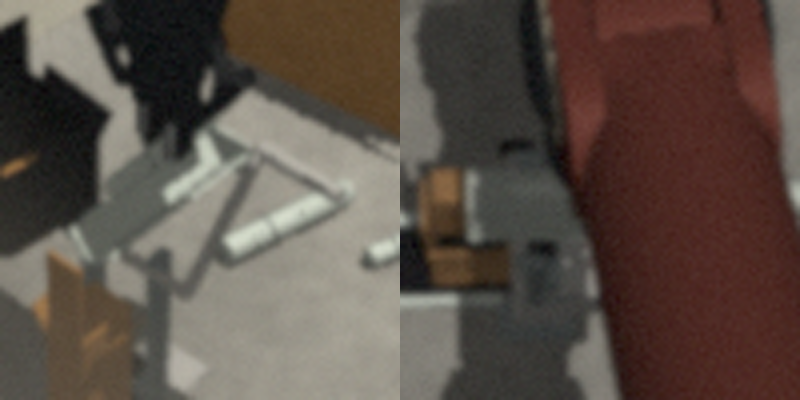

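The tube hangs over the groove in line with it (side half, px 190,180). The arm hides it in the top view. I'll lower it until it touches.

Request:
{"fn": "jog_arm", "kwargs": {"linear": [[0, 0, 0.4], [0, 0, 0.4], [0, 0, 0.3], [0, 0, 0.3], [0, 0, 0.2]], "rotation": [[0, 0, 0], [0, 0, 0], [0, 0, 0], [0, 0, 0], [0, 0, 0]]}}

```text
t: 16.8
tcp_pos: [588.2, -103.9, 216.7]
tool_rot: [2.221, 2.22, -0.001]
ft_force: [1.4, 0.3, -0.1]
grip_width: 0.168
grip_force: 29.5
```

Request:
{"fn": "jog_arm", "kwargs": {"linear": [[0, 0, 0.1], [0, 0, 0.1], [0, 0, 0.1], [0, 0, 0.1], [0, 0, 0]], "rotation": [[0, 0, 0], [0, 0, 0], [0, 0, 0], [0, 0, 0], [0, 0, 0]]}}

```text
t: 17.3
tcp_pos: [588.4, -103.9, 213.1]
tool_rot: [2.221, 2.22, -0.0]
ft_force: [-0.5, 0.1, -1.6]
grip_width: 0.168
grip_force: 29.5
```

Request:
{"fn": "jog_arm", "kwargs": {"linear": [[0, 0, 0.1], [0, 0, 0.1], [0, 0, 0.1], [0, 0, 0.1], [0, 0, 0]], "rotation": [[0, 0, 0], [0, 0, 0], [0, 0, 0], [0, 0, 0], [0, 0, 0]]}}

```text
t: 17.8
tcp_pos: [588.3, -103.9, 209.0]
tool_rot: [2.221, 2.22, -0.0]
ft_force: [-0.3, 0.7, -0.3]
grip_width: 0.17
grip_force: 29.5
```

Request:
{"fn": "jog_arm", "kwargs": {"linear": [[0, 0, 0.1], [0, 0, 0.1], [0, 0, 0], [0, 0, 0], [0, 0, 0]], "rotation": [[0, 0, 0], [0, 0, 0], [0, 0, 0], [0, 0, 0], [0, 0, 0]]}}

```text
t: 18.3
tcp_pos: [588.5, -103.9, 207.3]
tool_rot: [2.221, 2.219, 0.0]
ft_force: [-0.7, -0.6, 0.0]
grip_width: 0.166
grip_force: 29.5
```

Request:
{"fn": "jog_arm", "kwargs": {"linear": [[0, 0, 0.1], [0, 0, 0.1], [0, 0, 0], [0, 0, 0], [0, 0, 0]], "rotation": [[0, 0, 0], [0, 0, 0], [0, 0, 0], [0, 0, 0], [0, 0, 0]]}}

```text
t: 18.8
tcp_pos: [588.4, -103.9, 205.2]
tool_rot: [2.221, 2.219, 0.0]
ft_force: [0.0, -0.3, -0.7]
grip_width: 0.164
grip_force: 29.5
```

Request:
{"fn": "jog_arm", "kwargs": {"linear": [[0, 0, 0.1], [0, 0, 0.1], [0, 0, 0], [0, 0, 0], [0, 0, 0]], "rotation": [[0, 0, 0], [0, 0, 0], [0, 0, 0], [0, 0, 0], [0, 0, 0]]}}

```text
t: 19.3
tcp_pos: [588.4, -103.9, 203.2]
tool_rot: [2.221, 2.219, 0.0]
ft_force: [0.2, -0.3, -1.8]
grip_width: 0.168
grip_force: 29.5
```

Request:
{"fn": "jog_arm", "kwargs": {"linear": [[0, 0, 0.1], [0, 0, 0.1], [0, 0, 0], [0, 0, 0], [0, 0, 0]], "rotation": [[0, 0, 0], [0, 0, 0], [0, 0, 0], [0, 0, 0], [0, 0, 0]]}}

```text
t: 19.8
tcp_pos: [588.4, -103.9, 201.2]
tool_rot: [2.221, 2.22, 0.0]
ft_force: [0.2, -0.3, -1.3]
grip_width: 0.169
grip_force: 29.5
```

Request:
{"fn": "jog_arm", "kwargs": {"linear": [[0, 0, 0.1], [0, 0, 0.1], [0, 0, 0], [0, 0, 0], [0, 0, 0]], "rotation": [[0, 0, 0], [0, 0, 0], [0, 0, 0], [0, 0, 0], [0, 0, 0]]}}

```text
t: 20.3
tcp_pos: [588.5, -103.9, 199.2]
tool_rot: [2.221, 2.219, 0.0]
ft_force: [0.8, 0.3, -0.2]
grip_width: 0.169
grip_force: 29.5
```

Request:
{"fn": "jog_arm", "kwargs": {"linear": [[0, 0, 0.1], [0, 0, 0.1], [0, 0, 0], [0, 0, 0], [0, 0, 0]], "rotation": [[0, 0, 0], [0, 0, 0], [0, 0, 0], [0, 0, 0], [0, 0, 0]]}}

```text
t: 20.8
tcp_pos: [588.5, -103.9, 197.6]
tool_rot: [2.221, 2.219, 0.0]
ft_force: [-2.2, -0.4, 3.0]
grip_width: 0.17
grip_force: 31.8
```

Request:
{"fn": "jog_arm", "kwargs": {"linear": [[0, 0, 0.1], [0, 0, 0.1], [0, 0, 0], [0, 0, 0], [0, 0, 0]], "rotation": [[0, 0, 0], [0, 0, 0], [0, 0, 0], [0, 0, 0], [0, 0, 0]]}}

```text
t: 21.3
tcp_pos: [588.7, -104.3, 196.6]
tool_rot: [2.22, 2.218, 0.0]
ft_force: [-2.6, -0.7, 7.5]
grip_width: 0.166
grip_force: 34.8
```

Request:
{"fn": "jog_arm", "kwargs": {"linear": [[0, 0, -0.2], [0, 0, -0.1], [0, 0, 0], [0, 0, 0], [0, 0, 0]], "rotation": [[0, 0, 0], [0, 0, 0], [0, 0, 0], [0, 0, 0], [0, 0, 0]]}}

```text
t: 21.8
tcp_pos: [588.3, -103.9, 197.8]
tool_rot: [2.221, 2.22, -0.0]
ft_force: [-1.0, -0.2, -0.3]
grip_width: 0.167
grip_force: 29.6
```

Request:
{"fn": "jog_arm", "kwargs": {"linear": [[0, 0, 0], [0, 0, 0], [0, 0, -0.1], [0, 0, -0.2], [0, 0, -0.3]], "rotation": [[0, 0, 0], [0, 0, 0], [0, 0, 0], [0, 0, 0], [0, 0, 0]], "hand": 0.3}}

```text
t: 22.3
tcp_pos: [588.6, -103.7, 204.1]
tool_rot: [2.221, 2.22, 0.001]
ft_force: [-0.3, 1.1, 0.4]
grip_width: 0.3
grip_force: 0.0
```

Request:
{"fn": "jog_arm", "kwargs": {"linear": [[0, 0, -0.5], [0, 0, -1], [0, 0, -2], [0, 0, -4], [0, 0, -4]], "rotation": [[0, 0, 0], [0, 0, 0], [0, 0, 0], [0, 0, 0], [0, 0, 0]]}}

```text
t: 22.8
tcp_pos: [588.0, -103.6, 320.7]
tool_rot: [2.221, 2.22, -0.0]
ft_force: [0.5, -0.3, -0.0]
grip_width: 0.297
grip_force: 0.0
```

```bash
python3 plan.py 0 480,-128,345,12; python3 - <<'E'
from workcell import robot;import cv2
c=robot.read_camera("side");b=(120,220,225,325)
cv2.imwrite("pics/s5.png",cv2.resize(cv2.cvtColor(c["img"],cv2.COLOR_RGB2BGR)[b[0]:b[1],b[2]:b[3]],None,fx=5,fy=5,interpolation=cv2.INTER_CUBIC))
E
```

```text
t 22.8 at [ 588.  -103.6  320.7] F [ 0.5 -0.3 -0. ]
{"linear": [[-0.2, -0.9, -0.2], [-0.3, -0.9, -0.2], [-0.4, -0.8, -0.2], [-0.6, -0.7, -0.2], [-0.6, -0.7, -0.2]], "rotation": [[0.0, 0.0, 7.5], [0.0, 0.0, 7.5], [0.0, 0.0, 7.5], [0.0, 0.0, 7.5], [0.0, 0.0, 7.5]]}
{"linear": [[-0.7, -0.6, -0.2], [-0.8, -0.5, -0.2], [-0.8, -0.4, -0.2], [-0.9, -0.2, -0.2], [-0.9, -0.2, -0.2]], "rotation": [[0.0, 0.0, 7.5], [0.0, 0.0, 7.5], [0.0, 0.0, 7.5], [0.0, 0.0, 7.5], [0.0, 0.0, 7.5]]}
{"linear": [[-0.9, -0.0, -0.2], [-1.0, 0.1, -0.2], [0, 0, 0], [0, 0, 0], [0, 0, 0]], "rotation": [[0.0, 0.0, 7.5], [0.0, 0.0, 7.5], [0, 0, 0], [0, 0, 0], [0, 0, 0]]}
```

View pics/s5.png

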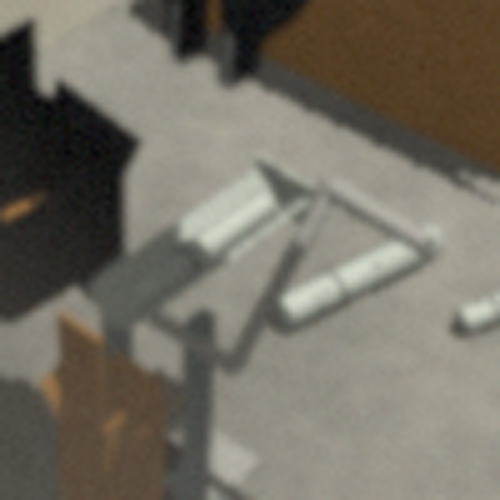

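The tube lies as a bright line along the middle of the groove (s5 px 235,210) and the chute still looks level. Next, turn to the bar.

Request:
{"fn": "jog_arm", "kwargs": {"linear": [[-0.2, -0.9, -0.2], [-0.3, -0.9, -0.2], [-0.4, -0.8, -0.2], [-0.6, -0.7, -0.2], [-0.6, -0.7, -0.2]], "rotation": [[0, 0, 7.5], [0, 0, 7.5], [0, 0, 7.5], [0, 0, 7.5], [0, 0, 7.5]], "hand": 0.7}}

```text
t: 23.35
tcp_pos: [543.2, -113.9, 329.9]
tool_rot: [2.82, 1.38, 0.003]
ft_force: [0.5, 0.2, -0.2]
grip_width: 0.696
grip_force: 0.0
```

Request:
{"fn": "jog_arm", "kwargs": {"linear": [[-0.7, -0.6, -0.2], [-0.8, -0.5, -0.2], [-0.8, -0.4, -0.2], [-0.9, -0.2, -0.2], [-0.9, -0.2, -0.2]], "rotation": [[0, 0, 7.5], [0, 0, 7.5], [0, 0, 7.5], [0, 0, 7.5], [0, 0, 7.5]]}}

```text
t: 23.85
tcp_pos: [498.3, -123.9, 339.9]
tool_rot: [3.114, 0.401, 0.004]
ft_force: [0.3, -0.4, -0.1]
grip_width: 0.698
grip_force: 0.0
```

Request:
{"fn": "jog_arm", "kwargs": {"linear": [[-0.9, 0, -0.2], [-1.0, 0.1, -0.2], [0, 0, 0], [0, 0, 0], [0, 0, 0]], "rotation": [[0, 0, 7.5], [0, 0, 7.5], [0, 0, 0], [0, 0, 0], [0, 0, 0]]}}

```text
t: 24.35
tcp_pos: [480.5, -128.2, 343.2]
tool_rot: [3.141, 0.003, 0.003]
ft_force: [-0.4, 0.3, 0.4]
grip_width: 0.701
grip_force: 0.0
```

```bash
python3 plan.py 0 485,-128,243,5; python3 - <<'E'
from workcell import robot;import cv2
c=robot.read_camera("side");b=(130,200,225,325)
cv2.imwrite("pics/s6.png",cv2.resize(cv2.cvtColor(c["img"],cv2.COLOR_RGB2BGR)[b[0]:b[1],b[2]:b[3]],None,fx=7.5,fy=7.5,interpolation=cv2.INTER_CUBIC))
E
```

```text
t 24.35 at [ 480.5 -128.2  343.2] F [-0.4  0.3  0.4]
{"linear": [[0.1, -0.0, 2.0], [0.1, -0.0, 2.0], [0.1, -0.0, 2.0], [0.0, -0.0, 2.0], [0.1, -0.0, 2.0]], "rotation": [[0.0, 0.0, 0.0], [0.0, 0.0, 0.0], [0.0, -0.1, 0.1], [0.0, 0.0, 0.0], [0.1, 0.0, 0.0]]}
```

View pics/s6.png

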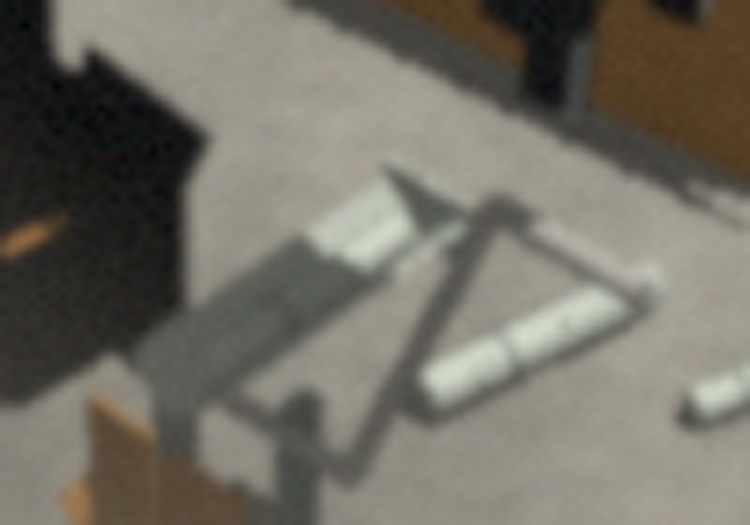

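The tube lies in the groove's shaded part, its mid-band at about s6 (285,315), and the bar (590,250) is free. Next I descend onto the bar and pinch it lightly.

Request:
{"fn": "jog_arm", "kwargs": {"linear": [[0.1, 0, 2.0], [0.1, 0, 2.0], [0.1, 0, 2.0], [0, 0, 2.0], [0.1, 0, 2.0]], "rotation": [[0, 0, 0], [0, 0, 0], [0, 0, 0], [0, 0, 0], [0, 0, 0]]}}

```text
t: 24.9
tcp_pos: [484.5, -128.5, 242.2]
tool_rot: [3.141, 0.001, 0.002]
ft_force: [-0.0, -1.0, 0.4]
grip_width: 0.697
grip_force: 0.0
```

Request:
{"fn": "jog_arm", "kwargs": {"linear": [[0, 0, 0], [0, 0, 0], [0, 0, 0], [0, 0, 0], [0, 0, 0]], "rotation": [[0, 0, 0], [0, 0, 0], [0, 0, 0], [0, 0, 0], [0, 0, 0]], "hand": 0.05, "squeeze": 20}}

```text
t: 25.4
tcp_pos: [485.1, -130.4, 244.5]
tool_rot: [3.138, -0.003, 0.007]
ft_force: [0.1, -3.8, 3.1]
grip_width: 0.132
grip_force: 22.2
```

```bash
python3 - <<'E'
from workcell import robot;from h import *;import pickle
o=robot.observe();print(o["tcp_pos"],o["ft_force"],o["grip_width"])
c=pickle.load(open("c1.pkl","rb"));print("bed px",proj(c,(588,-104,198)),"seen ~",225+285/7.5,130+315/7.5)
E
```

```text
[ 485.08781485 -130.4137075   244.49617413] [ 0.14039063 -3.78996893  3.1139039 ] 0.13154733314169043
bed px [266.7581726  167.27928931] seen ~ 263.0 172.0
```

```bash
python3 - <<'E'
import numpy as np
a=np.radians(np.linspace(-41,36,31));P=110*np.c_[np.sin(a),np.cos(a)]/10;q=P[0].copy();L=[]
for p in P[1:]:
    d=np.round(p-q,2);q=q+d;L.append([0,float(-d[0]),float(-d[1])])
for i in range(0,30,5):print(L[i:i+5],round(float(a[i+5]-a[0]),2))
E
```

```text
[[0, -0.38, -0.31], [0, -0.39, -0.3], [0, -0.41, -0.28], [0, -0.42, -0.26], [0, -0.42, -0.25]] 0.22
[[0, -0.44, -0.22], [0, -0.45, -0.2], [0, -0.46, -0.18], [0, -0.47, -0.17], [0, -0.47, -0.14]] 0.45
[[0, -0.48, -0.12], [0, -0.48, -0.09], [0, -0.49, -0.08], [0, -0.49, -0.06], [0, -0.49, -0.03]] 0.67
[[0, -0.49, -0.01], [0, -0.49, 0.01], [0, -0.49, 0.04], [0, -0.49, 0.05], [0, -0.49, 0.08]] 0.9
[[0, -0.48, 0.1], [0, -0.48, 0.12], [0, -0.47, 0.14], [0, -0.47, 0.17], [0, -0.45, 0.18]] 1.12
[[0, -0.45, 0.2], [0, -0.44, 0.23], [0, -0.43, 0.24], [0, -0.42, 0.26], [0, -0.4, 0.28]] 1.34
```

Request:
{"fn": "jog_arm", "kwargs": {"linear": [[0, -0.38, -0.31], [0, -0.39, -0.3], [0, -0.41, -0.28], [0, -0.42, -0.26], [0, -0.42, -0.25]], "rotation": [[0, 0, 0], [0, 0, 0], [0, 0, 0], [0, 0, 0], [0, 0, 0]]}}

```text
t: 25.9
tcp_pos: [485.1, -114.1, 258.4]
tool_rot: [3.132, -0.007, 0.008]
ft_force: [1.0, -10.3, 1.8]
grip_width: 0.124
grip_force: 21.8
```

Request:
{"fn": "jog_arm", "kwargs": {"linear": [[0, -0.44, -0.22], [0, -0.45, -0.2], [0, -0.46, -0.18], [0, -0.47, -0.17], [0, -0.47, -0.14]], "rotation": [[0, 0, 0], [0, 0, 0], [0, 0, 0], [0, 0, 0], [0, 0, 0]]}}

```text
t: 26.4
tcp_pos: [485.2, -93.5, 269.4]
tool_rot: [3.128, -0.01, 0.011]
ft_force: [-1.8, -11.2, 9.7]
grip_width: 0.129
grip_force: 22.2
```

Request:
{"fn": "jog_arm", "kwargs": {"linear": [[0, -0.48, -0.12], [0, -0.48, -0.09], [0, -0.49, -0.08], [0, -0.49, -0.06], [0, -0.49, -0.03]], "rotation": [[0, 0, 0], [0, 0, 0], [0, 0, 0], [0, 0, 0], [0, 0, 0]]}}

```text
t: 26.9
tcp_pos: [485.3, -66.9, 274.3]
tool_rot: [3.131, -0.008, 0.012]
ft_force: [-5.3, -9.4, 20.7]
grip_width: 0.129
grip_force: 23.8
```

Request:
{"fn": "jog_arm", "kwargs": {"linear": [[0, -0.49, -0.01], [0, -0.49, 0.01], [0, -0.49, 0.04], [0, -0.49, 0.05], [0, -0.49, 0.08]], "rotation": [[0, 0, 0], [0, 0, 0], [0, 0, 0], [0, 0, 0], [0, 0, 0]]}}

```text
t: 27.4
tcp_pos: [485.4, -38.5, 272.4]
tool_rot: [3.137, -0.004, 0.011]
ft_force: [-3.8, -3.5, 16.9]
grip_width: 0.128
grip_force: 24.4
```

Request:
{"fn": "jog_arm", "kwargs": {"linear": [[0, -0.48, 0], [0, -0.48, 0.05], [0, -0.47, 0.1], [0, -0.47, 0.15], [0, -0.45, 0.18]], "rotation": [[0, 0, 0], [0, 0, 0], [0, 0, 0], [0, 0, 0], [0, 0, 0]]}}

```text
t: 27.9
tcp_pos: [485.4, -15.1, 265.2]
tool_rot: [3.137, -0.003, 0.009]
ft_force: [-0.3, -3.9, 5.4]
grip_width: 0.128
grip_force: 23.9
```

Request:
{"fn": "jog_arm", "kwargs": {"linear": [[0, -0.45, 0.2], [0, -0.44, 0.23], [0, -0.43, 0.24], [0, -0.42, 0.26], [0, -0.3, 0.2]], "rotation": [[0, 0, 0], [0, 0, 0], [0, 0, 0], [0, 0, 0], [0, 0, 0]]}}

```text
t: 28.4
tcp_pos: [485.4, 5.8, 253.4]
tool_rot: [3.138, -0.002, 0.008]
ft_force: [0.6, -4.2, 5.3]
grip_width: 0.129
grip_force: 24.4
```

Request:
{"fn": "jog_arm", "kwargs": {"linear": [[0, -0.3, 0.2], [0, -0.3, 0.2], [0, -0.2, 0.1], [0, 0, 0], [0, 0, 0]], "rotation": [[0, 0, 0], [0, 0, 0], [0, 0, 0], [0, 0, 0], [0, 0, 0]]}}

```text
t: 28.9
tcp_pos: [485.4, 14.3, 247.4]
tool_rot: [3.139, -0.002, 0.006]
ft_force: [2.1, -4.8, 1.9]
grip_width: 0.124
grip_force: 24.1
```

Request:
{"fn": "jog_arm", "kwargs": {"linear": [[0, 0, 0], [0, 0, 0], [0, 0, 0], [0, 0, 0], [0, 0, 0]], "rotation": [[0, 0, 0], [0, 0, 0], [0, 0, 0], [0, 0, 0], [0, 0, 0]]}}

```text
t: 29.4
tcp_pos: [485.4, 14.3, 247.4]
tool_rot: [3.139, -0.002, 0.006]
ft_force: [2.5, -5.0, 2.3]
grip_width: 0.132
grip_force: 24.1
```

```bash
python3 - <<'E'
from workcell import robot;import cv2,pickle,numpy as np
I=[]
for n,b in(("side",(120,220,195,295)),("top",(115,215,180,280))):
    c=robot.read_camera(n);g=cv2.convertScaleAbs(cv2.cvtColor(c["img"],cv2.COLOR_RGB2BGR)[b[0]:b[1],b[2]:b[3]],alpha=1.4)
    I.append(cv2.resize(g,None,fx=4,fy=4,interpolation=cv2.INTER_CUBIC))
cv2.imwrite("pics/st7.png",np.hstack(I))
E
```

```text
(no output)
```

View pics/st7.png

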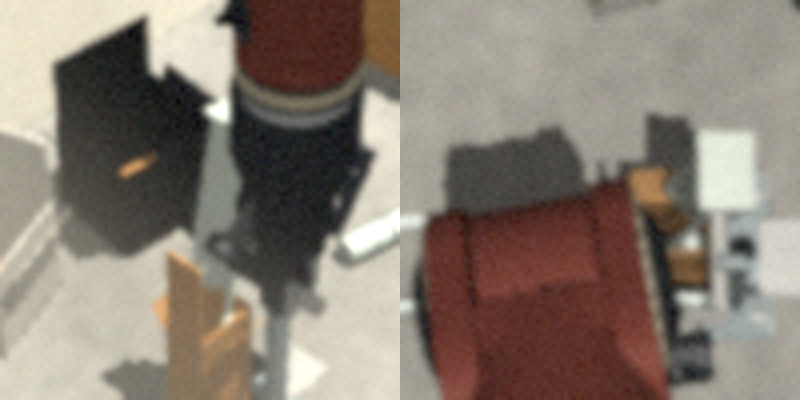

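The chute is upright over the mouth and no tube stands proud of the carton. In the top half there is a bright spot in the mouth at (690,235), i.e. image px (252,174). I'll check this by ray and fit the axle from the bar path.

```bash
python3 - <<'E'
import pickle;from h import *;from scipy.optimize import least_squares
T=pickle.load(open("c0.pkl","rb"))["top"]
for z in(70,120,135):print(z,plane(T,(252.5,173.8),z).round(1))
P=np.array([(-130.4,244.5),(-114.1,258.4),(-93.5,269.4),(-66.9,274.3),(-38.5,272.4),(-15.1,265.2),(5.8,253.4),(14.3,247.4)])
for s in(P,P[1:],P[3:]):
    r=least_squares(lambda v:np.hypot(s[:,0]-v[0],s[:,1]-v[1])-110,[-57,165]);print(r.x,r.fun.round(1),np.round(np.arctan2(P[:,0]-r.x[0],P[:,1]-r.x[1])+np.radians(40),3))
a=np.radians(np.linspace(41,-39,31));Q=110*np.c_[np.sin(a),np.cos(a)]/10;q=Q[0].copy();L=[]
for p in Q[1:]:
    d=np.round(p-q,2);q=q+d;L.append([0,float(-d[0]),float(-d[1])])
for i in range(0,30,5):print(L[i:i+5])
E
```

```text
70 [592.4 -38.3  70. ]
120 [583.7 -38.5 120. ]
135 [581.1 -38.6 135. ]
[-57.46943836 164.0768796 ] [-1.4  0.   1.3  0.6 -0.  -0.4 -0.5 -0. ] [-0.038  0.157  0.369  0.613  0.871  1.095  1.314  1.409]
[-58.34385283 164.36876456] [-0.7  0.8  0.3 -0.2 -0.3 -0.3  0.3] [-0.034  0.163  0.375  0.62   0.88   1.103  1.322  1.417]
[-58.47216704 164.38127028] [ 0.2 -0.2 -0.2 -0.2  0.4] [-0.033  0.164  0.376  0.622  0.881  1.104  1.323  1.418]
[[0, 0.39, -0.33], [0, 0.41, -0.3], [0, 0.43, -0.29], [0, 0.43, -0.27], [0, 0.45, -0.25]]
[[0, 0.46, -0.23], [0, 0.47, -0.2], [0, 0.47, -0.19], [0, 0.49, -0.16], [0, 0.49, -0.14]]
[[0, 0.5, -0.11], [0, 0.51, -0.09], [0, 0.5, -0.07], [0, 0.51, -0.05], [0, 0.51, -0.02]]
[[0, 0.52, 0.01], [0, 0.51, 0.02], [0, 0.51, 0.05], [0, 0.5, 0.08], [0, 0.51, 0.1]]
[[0, 0.49, 0.12], [0, 0.49, 0.14], [0, 0.49, 0.17], [0, 0.47, 0.19], [0, 0.47, 0.21]]
[[0, 0.46, 0.23], [0, 0.44, 0.25], [0, 0.43, 0.28], [0, 0.42, 0.29], [0, 0.41, 0.31]]
```

Request:
{"fn": "jog_arm", "kwargs": {"linear": [[0, 0.39, -0.33], [0, 0.41, -0.3], [0, 0.43, -0.29], [0, 0.43, -0.27], [0, 0.45, -0.25]], "rotation": [[0, 0, 0], [0, 0, 0], [0, 0, 0], [0, 0, 0], [0, 0, 0]]}}

```text
t: 30.0
tcp_pos: [485.2, -3.1, 259.6]
tool_rot: [-3.138, -0.001, -0.004]
ft_force: [5.9, 1.9, -10.0]
grip_width: 0.126
grip_force: 22.8
```

Request:
{"fn": "jog_arm", "kwargs": {"linear": [[0, 0.46, -0.23], [0, 0.47, -0.2], [0, 0.47, -0.19], [0, 0.49, -0.16], [0, 0.49, -0.14]], "rotation": [[0, 0, 0], [0, 0, 0], [0, 0, 0], [0, 0, 0], [0, 0, 0]]}}

```text
t: 30.5
tcp_pos: [485.2, -24.7, 269.3]
tool_rot: [-3.135, -0.004, -0.004]
ft_force: [5.3, 4.7, -8.6]
grip_width: 0.132
grip_force: 22.4
```

Request:
{"fn": "jog_arm", "kwargs": {"linear": [[0, 0.5, -0.11], [0, 0.51, -0.09], [0, 0.5, -0.07], [0, 0.51, -0.05], [0, 0.51, -0.02]], "rotation": [[0, 0, 0], [0, 0, 0], [0, 0, 0], [0, 0, 0], [0, 0, 0]]}}

```text
t: 31.0
tcp_pos: [485.2, -48.3, 274.2]
tool_rot: [-3.133, -0.006, -0.005]
ft_force: [1.1, 6.5, 4.6]
grip_width: 0.126
grip_force: 22.9
```

Request:
{"fn": "jog_arm", "kwargs": {"linear": [[0, 0.52, -0.05], [0, 0.51, 0], [0, 0.51, 0.05], [0, 0.5, 0.08], [0, 0.51, 0.1]], "rotation": [[0, 0, 0], [0, 0, 0], [0, 0, 0], [0, 0, 0], [0, 0, 0]]}}

```text
t: 31.5
tcp_pos: [485.1, -74.3, 272.9]
tool_rot: [-3.134, -0.006, -0.006]
ft_force: [0.9, 4.9, 6.0]
grip_width: 0.13
grip_force: 22.7
```

Request:
{"fn": "jog_arm", "kwargs": {"linear": [[0, 0.49, 0.12], [0, 0.49, 0.14], [0, 0.49, 0.17], [0, 0.47, 0.19], [0, 0.47, 0.21]], "rotation": [[0, 0, 0], [0, 0, 0], [0, 0, 0], [0, 0, 0], [0, 0, 0]]}}

```text
t: 32.0
tcp_pos: [485.1, -98.8, 264.3]
tool_rot: [-3.134, -0.005, -0.005]
ft_force: [1.0, 5.4, 4.4]
grip_width: 0.127
grip_force: 23.0
```

Request:
{"fn": "jog_arm", "kwargs": {"linear": [[0, 0.46, 0.23], [0, 0.44, 0.25], [0, 0.35, 0.23], [0, 0, 0], [0, 0, 0]], "rotation": [[0, 0, 0], [0, 0, 0], [0, 0, 0], [0, 0, 0], [0, 0, 0]]}}

```text
t: 32.5
tcp_pos: [485.0, -114.9, 256.6]
tool_rot: [-3.139, -0.001, -0.004]
ft_force: [2.2, 3.6, 0.7]
grip_width: 0.126
grip_force: 22.2
```

Request:
{"fn": "jog_arm", "kwargs": {"linear": [[0, 0.35, 0.22], [0, 0.35, 0.24], [0, 0.35, 0.25], [0, 0.35, 0.25], [0, 0, 0]], "rotation": [[0, 0, 0], [0, 0, 0], [0, 0, 0], [0, 0, 0], [0, 0, 0]]}}

```text
t: 33.0
tcp_pos: [485.0, -128.7, 246.8]
tool_rot: [-3.139, -0.001, -0.004]
ft_force: [3.0, 5.5, -1.6]
grip_width: 0.128
grip_force: 21.7
```

Request:
{"fn": "jog_arm", "kwargs": {"linear": [[0, -0.1, 0], [0, -0.05, 0], [0, 0, 0], [0, 0, 0], [0, 0, 0]], "rotation": [[0, 0, 0], [0, 0, 0], [0, 0, 0], [0, 0, 0], [0, 0, 0]]}}

```text
t: 33.5
tcp_pos: [485.0, -128.7, 246.8]
tool_rot: [-3.141, -0.0, -0.004]
ft_force: [5.2, 3.4, -3.0]
grip_width: 0.133
grip_force: 21.5
```

Request:
{"fn": "jog_arm", "kwargs": {"linear": [[0, 0, 0], [0, 0, 0], [0, 0, 0], [0, 0, 0], [0, 0, 0]], "rotation": [[0, 0, 0], [0, 0, 0], [0, 0, 0], [0, 0, 0], [0, 0, 0]], "hand": 0.65}}

```text
t: 34.0
tcp_pos: [483.8, -130.0, 247.4]
tool_rot: [3.14, -0.002, 0.001]
ft_force: [-0.6, 0.2, 1.1]
grip_width: 0.651
grip_force: 0.0
```

Request:
{"fn": "jog_arm", "kwargs": {"linear": [[0, 0, -1], [0, 0, -2], [0, 0, -3], [0, 0, -3], [0, 0, -3]], "rotation": [[0, 0, 0], [0, 0, 0], [0, 0, 0], [0, 0, 0], [0, 0, 0]]}}

```text
t: 34.5
tcp_pos: [483.8, -129.5, 369.5]
tool_rot: [3.14, -0.001, 0.003]
ft_force: [0.7, -0.0, 0.4]
grip_width: 0.645
grip_force: 0.0
```

```bash
python3 plan.py 0 400,-300,390,9
```

```text
t 34.5 at [ 483.8 -129.5  369.5] F [ 0.7 -0.   0.4]
{"linear": [[-0.9, 1.9, -0.2], [-1.0, 1.9, -0.3], [-0.9, 1.9, -0.2], [-0.9, 1.9, -0.2], [-0.9, 1.9, -0.2]], "rotation": [[0.0, 0.0, 0.0], [0.0, 0.0, 0.0], [0.0, 0.0, 0.0], [0.0, -0.1, 0.0], [0.1, 0.0, 0.0]]}
{"linear": [[-1.0, 1.9, -0.3], [-0.9, 1.9, -0.2], [-0.9, 1.9, -0.2], [-1.0, 1.9, -0.2], [0, 0, 0]], "rotation": [[0.0, 0.0, 0.0], [0.0, 0.0, 0.0], [0.0, 0.0, 0.0], [0.0, 0.0, 0.0], [0, 0, 0]]}
```

Request:
{"fn": "jog_arm", "kwargs": {"linear": [[-0.9, 1.9, -0.2], [-1.0, 1.9, -0.3], [-0.9, 1.9, -0.2], [-0.9, 1.9, -0.2], [-0.9, 1.9, -0.2]], "rotation": [[0, 0, 0], [0, 0, 0], [0, 0, 0], [0, 0, 0], [0, 0, 0]]}}

```text
t: 35.0
tcp_pos: [437.4, -225.2, 379.5]
tool_rot: [3.14, -0.001, 0.004]
ft_force: [0.0, 0.3, 0.2]
grip_width: 0.653
grip_force: 0.0
```

Request:
{"fn": "jog_arm", "kwargs": {"linear": [[-1.0, 2.9, -0.3], [-0.9, 2.9, -0.2], [-0.9, 2.9, -0.2], [-1.0, 2.9, -0.2], [0, 0, 0]], "rotation": [[0, 0, 0], [0, 0, 0], [0, 0, 0], [0, 0, 0], [0, 0, 0]]}}

```text
t: 35.5
tcp_pos: [396.8, -345.6, 388.3]
tool_rot: [3.136, -0.015, 0.0]
ft_force: [0.1, 0.2, -1.0]
grip_width: 0.647
grip_force: 0.0
```

```bash
python3 - <<'E'
from workcell import robot;from h import *;import pickle
d=pickle.load(open("c0.pkl","rb"));n={k:robot.read_camera(k) for k in("side","top")};pickle.dump(n,open("c2.pkl","wb"))
def barcol(c):
    o=[]
    for v in range(196,216):
        g=c["img"][v,288:302].min(1).astype(float);g=np.abs(g-np.median(g));g[g<10]=0
        if g.sum():o.append(288+(g*np.arange(14)).sum()/g.sum())
    return np.median(o)
print("top bar col before/after",barcol(d["top"]),barcol(n["top"]))
# shift of patches (before -> after), phase of bar region & chute in side, cylinders and tape in top
def shift(k,x0,y0,x1,y1):
    a=cv2.cvtColor(d[k]["img"],cv2.COLOR_RGB2GRAY);b=cv2.cvtColor(n[k]["img"],cv2.COLOR_RGB2GRAY)
    m=cv2.matchTemplate(b[y0-8:y1+8,x0-8:x1+8],a[y0:y1,x0:x1],cv2.TM_CCOEFF_NORMED);_,v,_,p=cv2.minMaxLoc(m);return np.array(p)-8,round(v,2)
for nm,a in dict(side_tail=("side",270,148,285,165),side_nose=("side",240,172,252,188),side_bar=("side",292,155,315,170),side_flask=("side",279,165,318,190),balm=("side",313,174,337,190),tape=("side",184,290,232,338),top_tail=("top",300,150,318,178),top_nose=("top",240,152,252,176)).items():print(nm,shift(*a))
im=n["side"]["img"]
b=(im.min(2)>160).astype(np.uint8);print("bright at old tube place",b[186:212,330:360].sum())
top=n["top"]["img"];print(top[166:184,236:262].min(2))
E
```

```text
top bar col before/after 294.4632352941177 297.33295692744605
side_tail (array([0, 0]), 0.99)
side_nose (array([0, 0]), 0.98)
side_bar (array([0, 0]), 0.99)
side_flask (array([ 8, -5]), 0.47)
balm (array([-8, -1]), 0.6)
tape (array([0, 0]), 1.0)
top_tail (array([0, 0]), 0.73)
top_nose (array([ 2, -1]), 0.53)
bright at old tube place 0
[[ 51  44  43  42  41  41  43  35  39  37  76 108 129 133 132 135 135 132
  136 134 132 132 134 134 132 131]
 [ 50  39  33  38  35  41  34  29  28  36  67 100 121 125 123 124 123 122
  122 123 123 124 122 123 120 120]
 [ 52  39  33  35  39  36  33  30  29  40  63  92 106 112 112 111 109 111
  112 111 110 110 108 110 106 106]
 [ 52  42  35  36  40  39  32  28  32  39  67  88 106 106 102 106 107 104
  105 105 104 104 106 103 106 103]
 [ 51  37  35  36  38  33  37  35  30  39  59  85  97 103 103 103 103 104
  103 107 105 104 107 104  99 104]
 [ 48  40  34  39  35  34  29  34  36  41  61  83  98 104 102 105 104 101
  101 103 102 101 104 105 104 101]
 [ 36  36  28  32  37  28  29  30  32  36  57  85  98 105 102 106 103 105
  102 103 106 104 104 101 104 102]

[... 499 characters left out ...]
91 100  98
   83  60  51  73 101 119 119 104]
 [ 27  38  46  47  45  49  50  52  52  57  53  50  54  52  59  63  66  69
   59  41  45  71  94 112 106 100]
 [ 25  37  46  40  41  42  42  41  44  45  43  45  45  44  46  41  47  42
   33  31  39  68  95 103 104 104]
 [ 28  28  43  42  40  39  31  35  35  34  38  40  33  36  37  32  36  38
   28  29  40  65  92 101 109 110]
 [ 12  26  36  33  38  37  39  37  38  37  37  39  38  37  39  39  37  37
   36  27  36  64  90 102 106 107]
 [  8  27  37  41  33  39  40  36  41  43  39  39  41  35  41  35  37  33
   37  31  41  67  99 106 107  98]
 [ 24  24  39  39  40  39  43  41  37  40  39  42  38  37  43  39  37  43
   40  35  37  68  98 120 114 101]]
```

```bash
python3 - <<'E'
from workcell import robot;import pickle,cv2
a=cv2.cvtColor(pickle.load(open("c1.pkl","rb"))["img"],cv2.COLOR_RGB2GRAY);b=cv2.cvtColor(pickle.load(open("c2.pkl","rb"))["side"]["img"],cv2.COLOR_RGB2GRAY)
m=cv2.matchTemplate(b[170:265,208:272],a[178:257,216:264],cv2.TM_CCOEFF_NORMED);print(cv2.minMaxLoc(m))
o=robot.observe();print(o["ft_force"],abs(o["joint_vel"]).max(),robot.sign_off())
E
```

```text
(0.0783417671918869, 0.9962304830551147, (0, 0), (8, 8))
the job is handed in; nothing more can be done
[-0.52804118  1.02805314  0.6731201 ] 0.037992947389516855 None
```

I handed the job in at about 35 s: the carton is home, the tube is in it, the chute is back level and the arm is clear. The sign-off returned no verdict, and the tube's depth is judged from one bright spot seen in the carton's mouth.

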